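# Screw the filler cap onto the steam cleaner

### The job

Put the screw cap that lies on the worktop onto the steam cleaner's filler neck: set it on level, turn it back (anticlockwise) under light pressure until you feel it drop into the thread start, then turn it forward (clockwise) until its rim is fully home on the deck, and let go. Do not force it, and do not disturb the other things on the worktop.

Things in the scene. Friction and masses are not known exactly. Their poses are not given: they have to be found in the camera images.
- steamer: Steam cleaner base, a low grey plastic box 120 (x) x 150 (y) x 55 mm high that does not move. Origin at the centre of its underside, z up. A black dial sticks out of its -x face by 12 mm, a hose outlet out of its +x face by 24 mm, vent slots are on the -y half of its deck and the steel filler neck on the +y half.
- deck (a point): Point of the flat deck (55 mm above the worktop) on the upright axis of the filler neck; axes as the steamer's. The fixed steel neck round it is 50 mm in diameter, 20 mm high, its top edge chamfered 2 mm. The angle of the neck and its thread about this axis is unknown. A cap that meets a stop before it has dropped needs easing a few degrees clockwise; let loose, it centres itself and drops.
- crest (a point): On the neck's axis, 13 mm above the deck: height of the flat tops of three thread ridges (60 mm outer diameter, 88 degrees long). The three 32 degree gaps between them are the thread starts. At its clockwise end (from above) each ridge has a stop, 5 degrees wide, from the deck to 3.5 mm over the top: a cap on the ridges jams if turned clockwise; turned anticlockwise it drops into a gap.
- seal (a point): On the neck's axis, 26.6 mm above the deck: free top of the sprung rubber seal, 28 mm in diameter, in the neck's mouth. It meets the underside of the cap's top once the cap has dropped into a thread start, pushes up with 2.5 N at first and 1 N more per mm. The ridges' undersides are ramps that draw the cap down against it, 4.8 mm per radian of clockwise turn, and hold it by friction.
- cap: Loose black screw cap, about 0.12 kg, standing on its rim: 71 mm in diameter, 28 mm high, with a grip bar on top. Origin at the centre of the rim's underside, z up. Inside the rim are three lugs 120 degrees apart, 22 degrees wide, on a 53 mm circle: 1.6 mm play round the neck. Origin over deck: 13 mm on the ridges (16.5 on the stops), 4.6 mm dropped in, 0 fully home.
- cap_grip (a point): Centre of the cap's upright grip bar, 40 mm above the cap's origin; axes as the cap's. The bar is 46 mm long (x), 14 mm wide (y) and 24 mm tall, from 28 to 52 mm above the rim. From the drop the cap turns clockwise 70 to 95 degrees to home, free at first, then with 0.05 to 0.2 N m against the seal, until the rim meets the deck and it goes firm (0.3 N m is tight enough).
- onion: Onion, 80 mm across, 88 mm high, loose on the worktop; origin at its underside. Leave it alone.
- tin_beans: Tin with a pull ring, 75 mm across, 58 mm high, loose; origin at its underside. Leave it alone.
- garlic: Garlic bulb, 54 mm across, 52 mm high, loose; origin at its underside. Leave it alone.
Mind the look-alikes: they are no part of the job. Leave any green look-alike of the cap alone.

How it is judged:
By the outcome, as a careful person would: the job done as asked, in the order asked, and still so for the second after the job is handed in, with the robot touching nothing.
It also fails if it takes over 72 s, if anything falls off the work surface, if the arm or the gripper's body presses on something with over 40 N, if the wrist force passes 120 N, or if a joint passes its speed limit or range.

### The arm

A 6-joint arm with a two-finger parallel gripper is mounted at the origin on a cart in front of the work surface, level with it; the furniture and walls round the work are solid. World frame = base frame: x ahead of the robot, y to its left, z up, the work surface at z = 0. Lengths are in m, angles in rad, forces in N, time in s.
With the tool pointing down it reaches from about 0.375 to 0.975 m from the base axis. Payload 3.8 kg.
Tool frame: the origin (TCP) lies at the centre of the arm's flange, where the gripper is bolted on; the fingertips stand manip.finger_overhang ahead of it and the grasp point (between the pads) lies 155 mm ahead of it (manip.finger_overhang is the distance from the TCP to the fingertips, in m); z points along the fingers, y is the line along which they close (so a half turn about z gives the same grasp; the last joint's range is limited). The gripper opens to 85 mm and grips with 20 to 120 N. Pads are 22 mm wide; open, the fingers measure 114 mm over their backs; the gripper's body (76 mm by 85 mm) begins 54 mm behind the grasp point. The pads swing forward as they close: fully open they stand 13 mm farther back than shut.
Start: joints at [-1.149, 0.264, 1.604, -0, 1.274, -0.037], TCP at [0.299, -0.605, 0.405] pointing down, gripper open.
Joint ranges: [-2.63, 2.63], [-0.94, 2.18], [0.31, 2.57], [-1.31, 4.45], [0, 2.66], [-2.55, 2.55]. Speed limits (rad/s): [2.57, 2.57, 3.14, 3.14, 3.14, 3.14].

### API

Orientations are given as a unit quaternion [w, x, y, z].
In Python, from station import manip gives the robot as it stands.
- The arm moves only by the tool jog_arm, never from a script. Its argument "deltas" is a list of rows, each a list of 3 entries, a list of its own where there are three numbers: the opening, from 0 (shut) to 1 (fully open), then the shift along the tool's x, y, z in fractions of the full range, 1 being 60 cm, then the turn about the tool's z in parts of the range, where 1.0 means 90 degrees. A call has 1 to 12 rows; each row is the pose to reach, as a shift and turn from the pose commanded when the call began, along the tool's axes at that moment; what a row does not reach only later rows make up. A row lasts 1/10 s, in which the tool goes at most 50 mm and 8.59 degrees, less where a joint would pass 70% of its speed; a pose out of reach is approached as far as the arm can. Shift and turn numbers lie between -1 and 1, and a call with a number outside is refused. A call with a gripper value outside its range is refused whole. The fingers move at their own pace and stop on an object; "newtons" is the grip in N (left out, the last holds). Time passes only in rows, so rows that repeat a pose let the fingers close. It gives the time, the measured TCP pose, the force, the opening and the grip force at its end, in the units of the state.
- manip.read_state(): the state, without advancing time (a new reading comes with each control period).
- manip.get_image(name): name is "side" or "top"; returns (picture, depth): 384x512x3 uint8, blue, green, red; 384x512 float32, m along the optical axis (not along the pixel's ray), 0 where there is no reading.
- manip.get_calibration(name): a dict with "mtx" (3x3 intrinsics, pixels), "R" (3x3) and "t" (3): a world point X has camera coordinates R X + t. Camera axes: x right, y down, z forward; pixel columns grow to the right and rows downward; lengths in m; the calibration is good to about 2 mm. A picture is of the moment at which its call begins. get_calibration takes no time and is no camera call.
- manip.finish_job(): hands the job in; it is judged then, once.
The state is a dict: "clock": time; "joints": joint angles; "qd": joint speeds; "tau": joint torques, N m; "position": TCP position; "tcp_rot": TCP orientation; "ft_force": force on the tool from outside, world axes, zero at the start; "moment": the same for the moment, N m; "grip_width": opening from 0.0 (shut) to 1.0 (fully open); "gripper_force": force on a finger pad.
Only numpy, scipy, OpenCV 4.12 (cv2) and the standard library are available. Lean on these libraries where they do the work, as an engineer would, in place of code of your own. Each camera call takes 0.05 s, during which the arm holds its last target. There are 200 camera calls.

## Working session

There is one attempt and no reset: what is moved stays moved. The work goes in short steps, Python scripts to look and compute and a tool call to move; the robot and the scene stay as the last step left them, time stands still between calls to the robot, and variables do not carry over. Pictures are saved under pics/ and viewed, at most 10 in all, crops included, and the job is handed in when it is done.

Besides the shell and the picture viewer there is one more tool, called after ">>>" by a JSON object that holds its "fn" and its "kwargs", one argument or row to a line. jog_arm: Moves the arm, as the interface text tells. Its arguments: {"type":"object","properties":{"deltas":{"type":"array"},"newtons":{"type":"number"}},"required":["deltas"]}

```bash
mkdir -p pics; python3 - <<'E'
from station import manip
import cv2,numpy as np
s=manip.read_state();print(s,manip.finger_overhang)
for n in("side","top"):
    p,d=manip.get_image(n);cv2.imwrite(f"pics/{n}0.png",p);np.savez(f"{n}0.npz",p=p,d=d)
    c=manip.get_calibration(n);print(n,c)
E
```

```text
{'clock': 0.0, 'joints': array([-1.14889828e+00,  2.64793482e-01,  1.60537982e+00,  2.57848564e-05,
        1.27370756e+00, -3.68998596e-02]), 'qd': array([-0.00124537, -0.00199825, -0.0011543 ,  0.00032134, -0.0014013 ,
        0.00017303]), 'tau': array([-2.83816764e-03, -5.15127432e+01, -3.67310894e+01, -5.16756718e-04,
        1.30512955e-02,  3.30110254e-06]), 'position': array([ 0.29880034, -0.60488301,  0.40333127]), 'tcp_rot': array([-1.12532839e-03,  9.73803468e-01,  2.27388426e-01, -2.06785475e-04]), 'ft_force': array([-0.49328513,  0.18894216, -0.24135757]), 'moment': array([ 0.04189929, -0.03113606, -0.02484841]), 'gripper_force': 0.0, 'grip_width': 0.997281343279424} 0.1734
side {'mtx': array([[406.61993853,   0.        , 252.92497728],
       [  0.        , 406.61993853, 193.93734924],
       [  0.        ,   0.        ,   1.        ]]), 'R': array([[ 0.99997923,  0.0032017 , -0.00559409],
       [-0.00375635, -0.41580017, -0.90944824],
       [-0.00523781,  0.90945037, -0.41577951]]), 't': array([-0.47245985,  0.12367351,  0.74409386])}
top {'mtx': array([[396.86067731,   0.        , 255.48951779],
       [  0.        , 396.86067731, 189.61612093],
       [  0.        ,   0.        ,   1.        ]]), 'R': array([[-0.00917939, -0.99995725,  0.00111387],
       [-0.98596282,  0.0088652 , -0.16672951],
       [ 0.16671251, -0.00262871, -0.98600204]]), 't': array([0.17285005, 0.47609634, 0.93737968])}
```

View pics/top0.png

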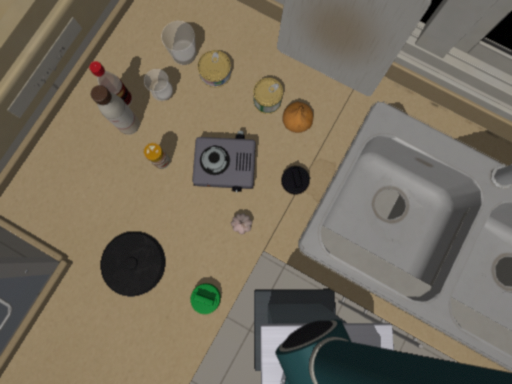

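View pics/side0.png

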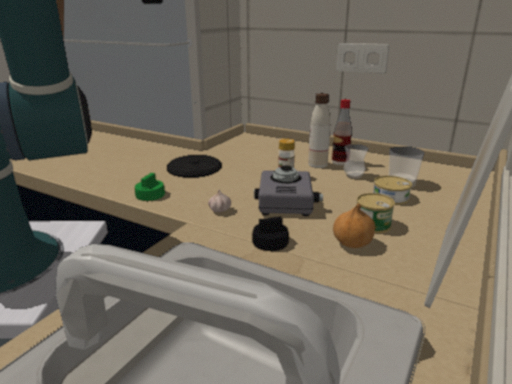

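The top view shows the black cap at (295,180), the steamer at (224,162) with its neck at (214,160), and the onion at (298,117). The garlic is at (242,222) and the tins at (268,94) and (214,68). Cap candidates:
- **Black cap at (295,180):** the right size, with a bar on top.
- **Green look-alike at (206,298):** leave it alone.
- **Flat black disc at (133,264):** a pan or lid, far too big.

The black one fits the description, so I'll check it in an enlarged crop.

```bash
python3 - <<'E'
import cv2,numpy as np
t=np.load("top0.npz");s=np.load("side0.npz")
a=cv2.resize(t['p'][120:210,185:325],None,fx=5,fy=5,interpolation=cv2.INTER_CUBIC)[:, :]
b=cv2.resize(s['p'][160:255,240:330],None,fx=3,fy=3,interpolation=cv2.INTER_CUBIC)
a=cv2.resize(a,(500,321));o=np.zeros((321,780,3),np.uint8);o[:,:500]=a;o[:285,505:775]=b
o=cv2.convertScaleAbs(o,alpha=1.8,beta=10)
cv2.imwrite("pics/crop1.png",o)
E
cat > h.py <<'E'
import numpy as np
from station import manip
def cloud(n,d):
    c=manip.get_calibration(n);v,u=np.mgrid[:d.shape[0],:d.shape[1]]
    K=c['mtx'];r=np.stack([(u-K[0,2])/K[0,0],(v-K[1,2])/K[1,1],np.ones_like(d)],-1)*d[...,None]
    X=(r-c['t'])@c['R'];X[d==0]=np.nan;return X
def ray(n,px,z):
    c=manip.get_calibration(n);r=np.linalg.inv(c['mtx'])@[px[0],px[1],1];w=c['R'].T@r;o=-c['R'].T@c['t']
    return o+w*(z-o[2])/w[2]
E
python3 - <<'E'
from h import *
for n,boxes in(("top",dict(cap=(160,205,275,320),st=(130,195,190,260))),("side",dict(cap=(210,255,245,295),st=(165,220,250,322)))):
    f=np.load(n+"0.npz");X=cloud(n,f['d'])
    for k,(a,b,c,d) in boxes.items():
        P=X[a:b,c:d].reshape(-1,3);P=P[~np.isnan(P[:,0])]
        print(n,k)
        for lo in np.arange(-.005,.1,.005):
            q=P[(P[:,2]>=lo)&(P[:,2]<lo+.005)]
            if len(q)>8: print("%.3f"%lo,len(q),q.min(0)[:2].round(4),q.max(0)[:2].round(4),np.median(q,0).round(4))
E
```

```text
top cap
-0.005 230 [0.4463 0.0027] [0.562  0.1188] [ 0.4899  0.0756 -0.0008]
0.000 1079 [0.4453 0.0028] [0.5614 0.1193] [0.4922 0.0502 0.0022]
0.005 60 [0.4455 0.0051] [0.5604 0.1191] [0.4969 0.0441 0.0057]
0.010 9 [0.4703 0.066 ] [0.5221 0.1005] [0.4755 0.0862 0.0123]
0.015 13 [0.4714 0.0434] [0.5102 0.1038] [0.4769 0.0818 0.0184]
0.020 22 [0.4709 0.0339] [0.5427 0.104 ] [0.4815 0.0759 0.0227]
0.025 273 [0.4725 0.0338] [0.5422 0.102 ] [0.5054 0.0711 0.0286]
0.030 205 [0.4722 0.0345] [0.5387 0.0998] [0.5029 0.0727 0.0311]
0.035 10 [0.4837 0.0658] [0.5247 0.0797] [0.5029 0.0739 0.0362]
0.045 10 [0.484  0.0618] [0.5219 0.0783] [0.4971 0.0703 0.0481]
0.050 84 [0.4857 0.0575] [0.5289 0.0787] [0.5061 0.0674 0.0532]
0.055 19 [0.4831 0.0601] [0.5254 0.0766] [0.4978 0.0677 0.0557]
top st
-0.005 227 [0.4731 0.158 ] [0.6456 0.339 ] [ 0.5612  0.2525 -0.0008]
0.000 1161 [0.4725 0.1577] [0.6447 0.3391] [0.5617 0.2516 0.002 ]
0.005 41 [0.4725 0.159 ] [0.6428 0.3332] [0.5623 0.2415 0.0057]
0.015 11 [0.4855 0.1948] [0.492  0.3057] [0.4889 0.253  0.0183]
0.020 27 [0.4845 0.1687] [0.588  0.3253] [0.49
[... 2133 characters left out ...]
46 [0.4721 0.1666] [0.6241 0.4002] [0.5504 0.1719 0.0328]
0.035 159 [0.4721 0.1658] [0.6238 0.4026] [0.5481 0.1729 0.0377]
0.040 148 [0.4722 0.1663] [0.6248 0.214 ] [0.5469 0.1726 0.0425]
0.045 154 [0.4722 0.1652] [0.615 0.308] [0.5329 0.1725 0.0479]
0.050 366 [0.4745 0.0611] [0.6078 0.3151] [0.5243 0.1759 0.0533]
0.055 818 [0.4854 0.1659] [0.6068 0.3137] [0.5445 0.2229 0.056 ]
0.060 36 [0.5189 0.2398] [0.5745 0.2584] [0.5494 0.244  0.0623]
0.065 81 [0.5187 0.2371] [0.5777 0.2754] [0.5457 0.246  0.0679]
0.070 62 [0.5193 0.2378] [0.5699 0.2762] [0.5457 0.2474 0.0725]
0.075 75 [0.5238 0.2428] [0.5707 0.2813] [0.5442 0.2595 0.0761]
0.080 47 [0.5351 0.2536] [0.5607 0.2794] [0.5473 0.2636 0.0824]
```

View pics/crop1.png

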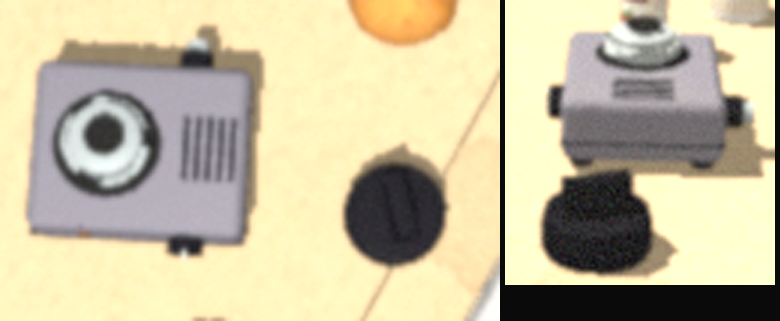

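The crop confirms it: the black object with the upright bar at (295,180) is the cap. It is 70 mm across, with its top at about 28 mm and its bar at about 52 mm. The steamer's neck is at (214,160) in the top view. Next I'll refine the centres and the bar angle.

```bash
python3 - <<'E'
from h import *
import cv2
for n,cb,sb in(("top",(160,205,275,320),(130,195,190,260)),("side",(210,255,245,295),(165,220,250,322))):
    f=np.load(n+"0.npz");X=cloud(n,f['d'])
    def g(b,lo,hi):
        P=X[b[0]:b[1],b[2]:b[3]].reshape(-1,3);return P[(P[:,2]>lo)&(P[:,2]<hi)]
    for nm,b,lo,hi in(("cap",cb,.022,.034),("bar",cb,.047,.06),("crest",sb,.063,.072),("necktop",sb,.073,.079),("seal",sb,.080,.088)):
        q=g(b,lo,hi)
        if nm!="crest" and nm!="necktop":
            pass
        r=cv2.minAreaRect((q[:,:2]*1000).astype(np.float32));c=cv2.minEnclosingCircle((q[:,:2]*1000).astype(np.float32))
        print(n,nm,len(q),"circ",np.round(c[0],1),round(c[1],1),"rect",np.round(r[0],1),np.round(r[1],1),round(r[2],1))
        if nm=="bar":
            w,v=np.linalg.eigh(np.cov(q[:,:2].T));print(" pca deg",np.degrees(np.arctan2(v[1,1],v[0,1])))
    # steamer deck
    q=g(sb,.052,.059);r=cv2.minAreaRect((q[:,:2]*1000).astype(np.float32));print(n,"deck",r)
s=manip.read_state()
from scipy.spatial.transform import Rotation as R
q=s['tcp_rot'];M=R.from_quat([*q[1:],q[0]]).as_matrix();print(M.round(3), s['position'])
c=np.array([.506,.067,.35]);print("tool shift cm",(M.T@(c-s['position'])*100).round(2))
E
```

```text
top cap 488 circ [506.5  68.6] 36.2 rect [506.   67.9] [69.4 68.6] 62.3
top bar 110 circ [506.   68.2] 22.9 rect [506.4  67.9] [45.2 14.3] 14.2
 pca deg -166.9753864495388
top crest 106 circ [549.7 268.2] 30.6 rect [549.2 268.5] [59.9 58.1] 0.4
top necktop 209 circ [548.7 268. ] 28.9 rect [550.  267.3] [48.6 50.3] 32.2
top seal 106 circ [550.8 266. ] 21.6 rect [550.8 266. ] [29.8 31.3] 0.1
top deck ((542.9252319335938, 246.05081176757812), (148.73114013671875, 127.98004913330078), 86.4555892944336)
side cap 446 circ [505.5  65.2] 35.8 rect [505.7  58.3] [57.4 70.3] 89.5
side bar 137 circ [505.4  65.3] 23.4 rect [505.1  66.6] [46.4 17.7] 15.0
 pca deg -167.51283524111767
side crest 115 circ [547.9 262.5] 30.0 rect [548.5 255.7] [59.5 35.7] 4.0
side necktop 98 circ [546.9 263.7] 24.3 rect [546.7 260.8] [39.  46.8] 85.6
side seal 47 circ [547.2 265.9] 13.8 rect [547.5 265.4] [24.5 24.4] 20.3
side deck ((540.1466674804688, 185.5001220703125), (254.03085327148438, 120.95667266845703), 86.26421356201172)
[[ 0.897  0.443 -0.001]
 [ 0.443 -0.897  0.002]
 [ 0.    -0.002 -1.   ]] [ 0.29879323 -0.60491804  0.40342341]
tool shift cm [ 48.34 -51.05   5.45]
```

```bash
python3 - <<'E'
from h import *
A=np.array([.299,-.605]);B=np.array([.506,.067]);C=np.array([.549,.267])
for n in("top","side"):
    X=cloud(n,np.load(n+"0.npz")['d']).reshape(-1,3);X=X[~np.isnan(X[:,0])]
    for S,E in((A,B),(B,C)):
        for a in np.linspace(0,1,8):
            p=S+a*(E-S);q=X[np.hypot(*(X[:,:2]-p).T)<.12]
            print(n,p.round(2),len(q),(q[:,2].max().round(3),q[q[:,2].argmax()].round(3)) if len(q) else"")
E
```

```text
top [ 0.3 -0.6] 1406 (np.float64(-0.114), array([ 0.402, -0.551, -0.114]))
top [ 0.33 -0.51] 2683 (np.float64(0.005), array([ 0.376, -0.399,  0.005]))
top [ 0.36 -0.41] 5692 (np.float64(0.012), array([ 0.39 , -0.402,  0.012]))
top [ 0.39 -0.32] 6842 (np.float64(0.012), array([ 0.39 , -0.402,  0.012]))
top [ 0.42 -0.22] 4617 (np.float64(-0.138), array([ 0.354, -0.323, -0.138]))
top [ 0.45 -0.13] 4342 (np.float64(0.013), array([ 0.544, -0.066,  0.013]))
top [ 0.48 -0.03] 5642 (np.float64(0.057), array([0.497, 0.063, 0.057]))
top [0.51 0.07] 6688 (np.float64(0.063), array([0.505, 0.184, 0.063]))
top [0.51 0.07] 6688 (np.float64(0.063), array([0.505, 0.184, 0.063]))
top [0.51 0.1 ] 6837 (np.float64(0.063), array([0.505, 0.184, 0.063]))
top [0.52 0.12] 6842 (np.float64(0.073), array([0.538, 0.241, 0.073]))
top [0.52 0.15] 6899 (np.float64(0.088), array([0.541, 0.257, 0.088]))
top [0.53 0.18] 6846 (np.float64(0.088), array([0.541, 0.257, 0.088]))
top [0.54 0.21] 6730 (np.float64(0.088), array([0.541, 0.257, 0.088]))
top [0.54 0.24] 6594 (np.float64(0.088), array([0.541, 0.257, 0.088]))
top
[... 495 characters left out ...]
817 (np.float64(0.054), array([0.498, 0.068, 0.054]))
side [0.51 0.07] 7099 (np.float64(0.057), array([0.535, 0.183, 0.057]))
side [0.51 0.07] 7099 (np.float64(0.057), array([0.535, 0.183, 0.057]))
side [0.51 0.1 ] 6801 (np.float64(0.058), array([0.533, 0.209, 0.058]))
side [0.52 0.12] 6405 (np.float64(0.07), array([0.538, 0.238, 0.07 ]))
side [0.52 0.15] 6018 (np.float64(0.084), array([0.542, 0.259, 0.084]))
side [0.53 0.18] 5033 (np.float64(0.084), array([0.542, 0.259, 0.084]))
side [0.54 0.21] 4501 (np.float64(0.084), array([0.542, 0.259, 0.084]))
side [0.54 0.24] 4132 (np.float64(0.084), array([0.542, 0.259, 0.084]))
side [0.55 0.27] 3854 (np.float64(0.102), array([0.562, 0.384, 0.102]))
```

The rows are not in the units I measure in: shifts go in shares of 60 cm and turns go in shares of 90 degrees. I convert before sending: -51 cm / 60 = -0.85, 48.3 cm / 60 = 0.805, 13 degrees / 90 = 0.1444.

>>> {"fn": "jog_arm", "kwargs": {
  "deltas": [
    [1,[0,0,-0.2167],0],
    [1,[0,0,-0.2167],0],
    [1,[0,0,-0.2167],0],
    [1,[0.805,-0.85,-0.2167],0.1444],
    [1,[0.805,-0.85,-0.2167],0.1444],
    [1,[0.805,-0.85,-0.2167],0.1444],
    [1,[0.805,-0.85,-0.2167],0.1444],
    [1,[0.805,-0.85,-0.2167],0.1444],
    [1,[0.805,-0.85,-0.2167],0.1444],
    [1,[0.805,-0.85,-0.2167],0.1444],
    [1,[0.805,-0.85,-0.2167],0.1444],
    [1,[0.805,-0.85,-0.2167],0.1444]
  ],
  "newtons": 40
}}

```text
clock: 1.3
position: [0.4316, -0.1732, 0.5343]
tcp_rot: [-0.0, 0.993, 0.115, -0.0]
ft_force: [0.5, 0.9, 0.1]
grip_width: 1.0
gripper_force: 0.0
```

```bash
cat >> h.py <<'E'
from scipy.spatial.transform import Rotation as Ro
def shift(tgt,th):
    s=manip.read_state();q=s['tcp_rot'];M=Ro.from_quat([*q[1:],q[0]]).as_matrix()
    a=np.degrees(np.arctan2(M[1,0],M[0,0]))
    print("t",round(float(s['clock']),2),"pos",s['position'].round(4),"th",a.round(2),"tilt",M[:,2].round(4),"shift cm",(M.T@(np.array(tgt)-s['position'])*100).round(2),"turn",round((a-th+180)%360-180,2),"j",s['joints'].round(2),"F",s['ft_force'].round(2),"M",s['moment'].round(2),"g",round(s['grip_width'],3),s['gripper_force'])
E
python3 -c "
from h import *
shift([.506,.067,.26],13.5)"
```

```text
t 1.3 pos [ 0.4316 -0.1732  0.5343] th 13.26 tilt [-1.e-04  2.e-04 -1.e+00] shift cm [ 12.76 -21.67  27.44] turn -0.24 j [-0.44 -0.2   1.85  0.    1.49  0.9 ] F [0.51 0.87 0.12] M [ 0.04 -0.08  0.02] g 1.0 0.0
```

In the tool's units: 24 cm / 60 = 0.4, -21.7 cm / 60 = -0.3617.

>>> {"fn": "jog_arm", "kwargs": {
  "deltas": [
    [1,[0.2133,-0.3617,0],0],
    [1,[0.2133,-0.3617,0],0],
    [1,[0.2133,-0.3617,0],0],
    [1,[0.2133,-0.3617,0],0],
    [1,[0.2133,-0.3617,0],0],
    [1,[0.2133,-0.3617,0.2],0],
    [1,[0.2133,-0.3617,0.4],0],
    [1,[0.2133,-0.3617,0.4],0],
    [1,[0.2133,-0.3617,0.4],0],
    [1,[0.2133,-0.3617,0.4],0],
    [1,[0.2133,-0.3617,0.4],0],
    [1,[0.2133,-0.3617,0.4],0]
  ]
}}

```text
clock: 2.5
position: [0.5062, 0.0654, 0.2945]
tcp_rot: [-0.0, 0.993, 0.116, -0.001]
ft_force: [0.2, -0.1, 0.3]
grip_width: 1.003
gripper_force: 0.0
```

```bash
python3 -c "
from h import *
shift([.506,.067,.206],13.5)
import cv2
p,d=manip.get_image('top');q,_=manip.get_image('side')
o=np.hstack([cv2.resize(p[120:220,220:330],(440,400)),cv2.resize(q[150:260,220:310],(327,400))]);cv2.imwrite('pics/pre.png',cv2.convertScaleAbs(o,alpha=1.8,beta=10))"
```

```text
t 2.5 pos [0.5062 0.0654 0.2945] th 13.29 tilt [-2.e-03 -2.e-04 -1.e+00] shift cm [ 0.04 -0.16  8.85] turn -0.21 j [ 0.08  0.05  2.06 -0.    1.03  1.42] F [ 0.19 -0.14  0.29] M [ 0.04  0.   -0.  ] g 1.003 0.0
```

View pics/pre.png

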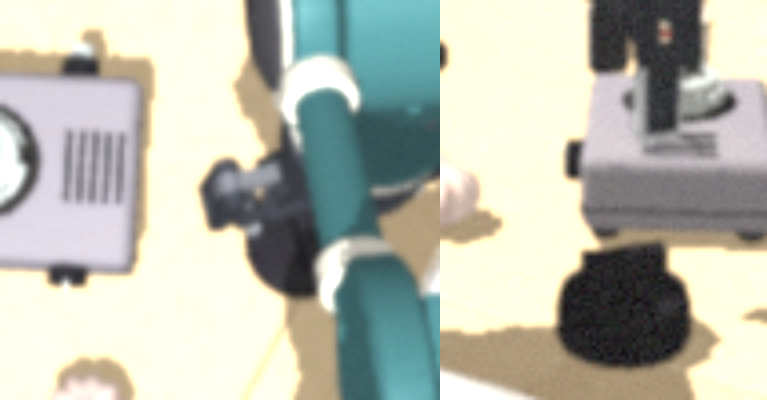

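The picture shows the open fingers straddling the cap's bar from above, with nothing in the way. I'll go down and close.

In the tool's units: 8.8 cm / 60 = 0.1467, 7 cm / 60 = 0.1167.

>>> {"fn": "jog_arm", "kwargs": {
  "deltas": [
    [1,[0,-0.0025,0.0667],0],
    [1,[0,-0.0025,0.1167],0],
    [1,[0,-0.0025,0.1467],0],
    [1,[0,-0.0025,0.1467],0],
    [1,[0,-0.0025,0.1467],0],
    [0,[0,-0.0025,0.1467],0],
    [0,[0,-0.0025,0.1467],0],
    [0,[0,-0.0025,0.1467],0],
    [0,[0,-0.0025,0.1467],0],
    [0,[0,-0.0025,0.1467],0],
    [0,[0,-0.0025,0.1467],0],
    [0,[0,-0.0025,0.1467],0]
  ],
  "newtons": 45
}}

```text
clock: 3.8
position: [0.5064, 0.0669, 0.2071]
tcp_rot: [0.0, 0.993, 0.116, 0.0]
ft_force: [-0.1, 0.7, 3.9]
grip_width: 0.153
gripper_force: 44.8
```

```bash
python3 -c "
from h import *
shift([.506,.067,.33],13.5)"
```

```text
t 3.8 pos [0.5064 0.0669 0.2071] th 13.29 tilt [ 9.e-04  1.e-04 -1.e+00] shift cm [ -0.02  -0.02 -12.29] turn -0.21 j [0.08 0.17 2.12 0.   0.85 1.42] F [-0.11  0.69  3.87] M [ 0.07  0.09 -0.01] g 0.153 44.754032492637634
```

In the tool's units: -18.5 cm / 60 = -0.3083, -12.3 cm / 60 = -0.205, -72 degrees / 90 = -0.8.

>>> {"fn": "jog_arm", "kwargs": {
  "deltas": [
    [0,[0,0,-0.0667],0],
    [0,[0,0,-0.15],0],
    [0,[0,0,-0.205],0],
    [0,[0.0333,-0.0667,-0.205],-0.0889],
    [0,[0.0667,-0.1333,-0.205],-0.1778],
    [0,[0.1,-0.2,-0.205],-0.2667],
    [0,[0.1333,-0.2667,-0.205],-0.3556],
    [0,[0.1467,-0.3083,-0.205],-0.4444],
    [0,[0.1467,-0.3083,-0.205],-0.5333],
    [0,[0.1467,-0.3083,-0.205],-0.6222],
    [0,[0.1467,-0.3083,-0.205],-0.7111],
    [0,[0.1467,-0.3083,-0.205],-0.8]
  ]
}}

```text
clock: 5.0
position: [0.5486, 0.2672, 0.3283]
tcp_rot: [-0.0, 0.733, 0.68, -0.001]
ft_force: [0.1, 0.0, -1.3]
grip_width: 0.148
gripper_force: 44.4
```

In the tool's units: -8 degrees / 90 = -0.0889.

>>> {"fn": "jog_arm", "kwargs": {
  "deltas": [
    [0,[0,0,0],-0.0889],
    [0,[0,0,0],-0.0889],
    [0,[0,0,0],-0.0889],
    [0,[0,0,0],-0.0889]
  ]
}}

```text
clock: 5.4
position: [0.549, 0.267, 0.3292]
tcp_rot: [-0.0, 0.687, 0.726, -0.0]
ft_force: [0.0, 0.2, -1.3]
grip_width: 0.15
gripper_force: 44.4
```

```bash
python3 - <<'E'
from h import *
import cv2
shift([.549,.267,.285],93.5)
ps=[]
for n,b in(("top",(100,230,170,290)),("side",(110,230,240,345))):
    p,d=manip.get_image(n);np.savez(n+"1.npz",p=p,d=d);X=cloud(n,d)
    ps.append(cv2.resize(p[b[0]:b[1],b[2]:b[3]],(390,420)))
    P=X[b[0]:b[1],b[2]:b[3]].reshape(-1,3)
    P=P[(np.hypot(P[:,0]-.549,P[:,1]-.267)<.06)]
    for lo in np.arange(.06,.19,.005):
        q=P[(P[:,2]>=lo)&(P[:,2]<lo+.005)]
        if len(q)>8: print(n,"%.3f"%lo,len(q),q.min(0)[:2].round(4),q.max(0)[:2].round(4))
cv2.imwrite("pics/held.png",cv2.convertScaleAbs(np.hstack(ps),alpha=2,beta=15))
E
```

```text
t 5.4 pos [0.549  0.267  0.3292] th 93.15 tilt [-8.e-04 -3.e-04 -1.e+00] shift cm [-0.    0.    4.42] turn -0.35 j [0.41 0.2  1.82 0.   1.12 0.36] F [ 0.03  0.24 -1.32] M [-0.01  0.    0.01] g 0.15 44.37391698360443
side 0.060 39 [0.5189 0.2397] [0.5745 0.2595]
side 0.065 79 [0.5188 0.2369] [0.5778 0.2725]
side 0.070 50 [0.5193 0.2369] [0.5698 0.2728]
side 0.075 80 [0.5235 0.2423] [0.5708 0.2809]
side 0.080 48 [0.5353 0.2545] [0.5606 0.2773]
side 0.120 16 [0.5177 0.2327] [0.5783 0.25  ]
side 0.125 69 [0.5133 0.2276] [0.5842 0.2619]
side 0.130 70 [0.5133 0.2271] [0.5834 0.2582]
side 0.135 71 [0.5131 0.2279] [0.583  0.2583]
side 0.140 69 [0.5132 0.2268] [0.5829 0.2615]
side 0.145 74 [0.5134 0.227 ] [0.5832 0.2716]
side 0.150 168 [0.5152 0.2304] [0.5808 0.294 ]
side 0.155 20 [0.5356 0.2421] [0.5599 0.261 ]
side 0.160 31 [0.5331 0.2403] [0.5667 0.2624]
side 0.165 38 [0.5287 0.2398] [0.569  0.2634]
side 0.170 54 [0.5285 0.241 ] [0.5691 0.2829]
side 0.175 50 [0.5285 0.2454] [0.5684 0.2808]
side 0.180 32 [0.5284 0.2526] [0.5683 0.2714]
side 0.185 28 [0.5282 0.2506] [0.568  0.2712]
```

View pics/held.png

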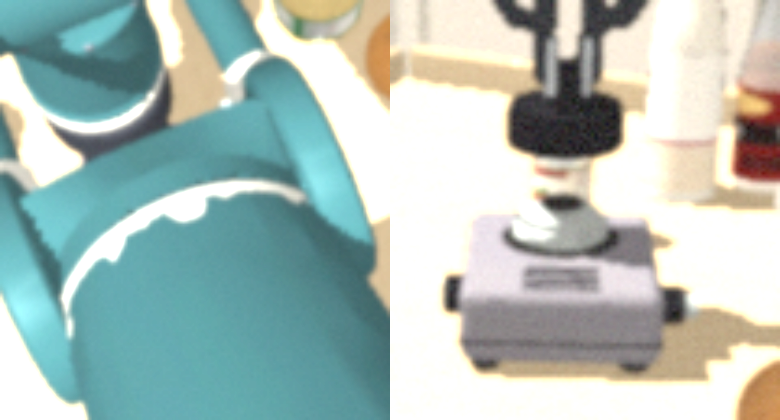

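The side view shows the cap held level, about 45 mm over the neck. The neck ring is at (560,225) in the crop. Cap and neck agree in x, so I'll fit circles of known radius to check y.

```bash
python3 - <<'E'
from h import *
from scipy.optimize import least_squares
def fit(P,r,c0):
    s=least_squares(lambda c:np.hypot(*(P[:,:2]-c).T)-r,c0,loss="soft_l1",f_scale=.001);return s.x.round(4),len(P),np.abs(s.fun).mean().round(4)
f0=np.load("side0.npz");f1=np.load("side1.npz")
for nm,f,c0,r,lo,hi in(("cap table",f0,(.506,.066),.0355,.006,.022),("cap held",f1,(.549,.265),.0355,.127,.146),("crest0",f0,(.549,.267),.03,.062,.068),("crest1",f1,(.549,.267),.03,.062,.068),("neck",f1,(.549,.267),.025,.069,.073)):
    P=cloud("side",f['d']).reshape(-1,3);P=P[(P[:,2]>lo)&(P[:,2]<hi)]
    R=np.hypot(*(P[:,:2]-c0).T);P=P[(R>r-.006)&(R<r+.006)&(P[:,1]<c0[1]-.005)]
    print(nm,fit(P,r,c0))
t=np.load("top0.npz");X=cloud("top",t['d']).reshape(-1,3)
for nm,c0,lo,hi,rr in(("captop",(.506,.068),.025,.033,.037),("seal",(.55,.267),.0795,.09,.02),("necktop",(.55,.267),.0725,.079,.03)):
    P=X[(X[:,2]>lo)&(X[:,2]<hi)&(np.hypot(X[:,0]-c0[0],X[:,1]-c0[1])<rr)]; print(nm,P.mean(0).round(4),len(P))
E
```

```text
cap table (array([0.5052, 0.0672]), 263, np.float64(0.0008))
cap held (array([0.5486, 0.266 ]), 259, np.float64(0.0011))
crest0 (array([0.5474, 0.269 ]), 52, np.float64(0.0014))
crest1 (array([0.5475, 0.2685]), 49, np.float64(0.0012))
neck (array([0.548, 0.268]), 35, np.float64(0.0015))
captop [0.505  0.0688 0.0296] 463
seal [0.5499 0.2679 0.083 ] 113
necktop [0.5481 0.2677 0.0761] 213
```

In the tool's units: 5.1 cm / 60 = 0.085, 4.4 cm / 60 = 0.0733.

>>> {"fn": "jog_arm", "kwargs": {
  "deltas": [
    [0,[0.0025,-0.0005,0.0333],0],
    [0,[0.0025,-0.0005,0.0667],0],
    [0,[0.0025,-0.0005,0.0733],0],
    [0,[0.0025,-0.0005,0.075],0],
    [0,[0.0025,-0.0005,0.0767],0],
    [0,[0.0025,-0.0005,0.0783],0],
    [0,[0.0025,-0.0005,0.08],0],
    [0,[0.0025,-0.0005,0.0817],0],
    [0,[0.0025,-0.0005,0.0833],0],
    [0,[0.0025,-0.0005,0.085],0],
    [0,[0.0025,-0.0005,0.085],0]
  ]
}}

```text
clock: 6.6
position: [0.5488, 0.2686, 0.2787]
tcp_rot: [0.0, 0.687, 0.727, 0.0]
ft_force: [0.3, -0.5, -1.0]
grip_width: 0.153
gripper_force: 44.5
```

```bash
python3 -c "
from h import *
shift([.549,.267,.2751],93.5)"
```

```text
t 6.6 pos [0.5488 0.2686 0.2787] th 93.29 tilt [ 1.e-04  1.e-04 -1.e+00] shift cm [-0.16  0.01  0.36] turn -0.21 j [0.41 0.25 1.87 0.   1.03 0.36] F [ 0.25 -0.52 -1.01] M [-0.01  0.06 -0.02] g 0.153 44.471837282180786
```

In the tool's units: 0.4 cm / 60 = 0.0067, 0.25 cm / 60 = 0.0042.

>>> {"fn": "jog_arm", "kwargs": {
  "deltas": [
    [0,[0,0,0.0017],0],
    [0,[0,0,0.0033],0],
    [0,[0,0,0.0042],0],
    [0,[0,0,0.005],0],
    [0,[0,0,0.0058],0],
    [0,[0,0,0.0067],0],
    [0,[0,0,0.0067],0]
  ]
}}

```text
clock: 7.3
position: [0.5491, 0.2688, 0.2781]
tcp_rot: [0.0, 0.687, 0.727, 0.0]
ft_force: [-5.6, -2.1, 16.1]
grip_width: 0.15
gripper_force: 46.8
```

```bash
python3 -c "
from h import *
shift([.549,.267,.2751],93.5)"
```

```text
t 7.3 pos [0.5491 0.2688 0.2781] th 93.29 tilt [ 1.e-03  4.e-04 -1.e+00] shift cm [-0.18 -0.02  0.3 ] turn -0.21 j [ 0.41  0.25  1.87 -0.    1.02  0.36] F [-5.62 -2.07 16.13] M [-0.53  1.24  0.02] g 0.15 46.79590165615082
```

Contact came at rim height 16 mm, so the cap is probably on the stops. I'll ease the pressure and turn anticlockwise.

In the tool's units: -0.15 cm / 60 = -0.0025, -0.05 cm / 60 = -0.0008, -16 degrees / 90 = -0.1778.

>>> {"fn": "jog_arm", "kwargs": {
  "deltas": [
    [0,[0,-0.0008,-0.0025],0],
    [0,[0,-0.0008,-0.0025],-0.0444],
    [0,[0,-0.0008,-0.0025],-0.0889],
    [0,[0,-0.0008,-0.0025],-0.1333],
    [0,[0,-0.0008,-0.0025],-0.1778]
  ]
}}

```text
clock: 7.8
position: [0.5491, 0.2692, 0.278]
tcp_rot: [0.001, 0.578, 0.816, 0.002]
ft_force: [0.4, 1.0, -1.6]
grip_width: 0.15
gripper_force: 44.4
```

```bash
python3 -c "
from h import *
shift([.549,.267,.2751],93.5)"
```

```text
t 7.8 pos [0.5491 0.2692 0.278 ] th 109.43 tilt [ 0.0033  0.0023 -1.    ] shift cm [-0.21 -0.09  0.29] turn 15.93 j [0.41 0.25 1.87 0.   1.02 0.08] F [ 0.42  1.02 -1.65] M [ 0.1   0.03 -0.  ] g 0.15 44.37261700630188
```

In the tool's units: 0.3 cm / 60 = 0.005, 0.25 cm / 60 = 0.0042.

>>> {"fn": "jog_arm", "kwargs": {
  "deltas": [
    [0,[0,0,0.0008],0],
    [0,[0,0,0.0017],0],
    [0,[0,0,0.0025],0],
    [0,[0,0,0.0033],0],
    [0,[0,0,0.0042],0],
    [0,[0,0,0.005],0],
    [0,[0,0,0.005],0]
  ]
}}

```text
clock: 8.5
position: [0.5483, 0.2685, 0.275]
tcp_rot: [-0.0, 0.579, 0.815, -0.0]
ft_force: [-4.5, -2.9, 10.1]
grip_width: 0.15
gripper_force: 46.1
```

```bash
python3 -c "
from h import *
shift([.549,.267,.2751],93.5)"
```

```text
t 8.5 pos [0.5483 0.2685 0.275 ] th 109.23 tilt [-1.e-04 -1.e-04 -1.e+00] shift cm [-0.17  0.02 -0.01] turn 15.73 j [ 0.41  0.25  1.87 -0.    1.02  0.08] F [-4.52 -2.89 10.08] M [-0.34  0.81  0.03] g 0.15 46.13617122173309
```

Now on the ridge tops (13 mm). By the geometry, the drop comes 67 to 83 degrees further on anticlockwise. I'll turn 55 degrees, then feel for it.

In the tool's units: -0.08 cm / 60 = -0.0013, -0.04 cm / 60 = -0.0007, -30 degrees / 90 = -0.3333.

>>> {"fn": "jog_arm", "kwargs": {
  "deltas": [
    [0,[-0.0007,-0.0013,0],0],
    [0,[-0.0007,-0.0013,0],-0.0556],
    [0,[-0.0007,-0.0013,0],-0.1111],
    [0,[-0.0007,-0.0013,0],-0.1667],
    [0,[-0.0007,-0.0013,0],-0.2222],
    [0,[-0.0007,-0.0013,0],-0.2778],
    [0,[-0.0007,-0.0013,0],-0.3333]
  ]
}}

```text
clock: 9.2
position: [0.5486, 0.2684, 0.2751]
tcp_rot: [0.001, 0.347, 0.938, 0.001]
ft_force: [-0.6, -0.2, 6.7]
grip_width: 0.155
gripper_force: 45.5
```

```bash
python3 -c "
from h import *
shift([.549,.267,.2751],93.5)"
```

```text
t 9.2 pos [0.5486 0.2684 0.2751] th 139.42 tilt [ 0.0034  0.0017 -1.    ] shift cm [-0.12 -0.08 -0.  ] turn 45.92 j [ 0.41  0.25  1.87  0.    1.02 -0.45] F [-0.65 -0.16  6.72] M [ 0.05  0.14 -0.12] g 0.155 45.514787435531616
```

In the tool's units: -30 degrees / 90 = -0.3333.

>>> {"fn": "jog_arm", "kwargs": {
  "deltas": [
    [0,[0,0,0],-0.0556],
    [0,[0,0,0],-0.1111],
    [0,[0,0,0],-0.1667],
    [0,[0,0,0],-0.2222],
    [0,[0,0,0],-0.2778],
    [0,[0,0,0],-0.3333]
  ]
}}

```text
clock: 9.8
position: [0.5486, 0.2684, 0.2751]
tcp_rot: [0.002, 0.092, 0.996, 0.001]
ft_force: [0.6, 0.1, 6.4]
grip_width: 0.151
gripper_force: 45.5
```

```bash
python3 -c "
from h import *
shift([.549,.267,.2751],93.5)"
```

```text
t 9.8 pos [0.5486 0.2684 0.2751] th 169.42 tilt [ 0.0034  0.0017 -1.    ] shift cm [-0.06 -0.13 -0.  ] turn 75.92 j [ 0.41  0.25  1.87  0.    1.02 -0.97] F [0.63 0.12 6.45] M [-0.03  0.14 -0.09] g 0.151 45.524423718452454
```

Still riding on the ridges under about 7 N. Small steps from here.

In the tool's units: -6 degrees / 90 = -0.0667.

>>> {"fn": "jog_arm", "kwargs": {
  "deltas": [
    [0,[0,0,0],-0.0333],
    [0,[0,0,0],-0.0667],
    [0,[0,0,0],-0.0667]
  ]
}}

```text
clock: 10.1
position: [0.5486, 0.2684, 0.275]
tcp_rot: [0.002, 0.041, 0.999, 0.001]
ft_force: [-0.2, 1.5, 6.2]
grip_width: 0.151
gripper_force: 45.5
```

In the tool's units: -4 degrees / 90 = -0.0444.

>>> {"fn": "jog_arm", "kwargs": {
  "deltas": [
    [0,[0,0,0],-0.0222],
    [0,[0,0,0],-0.0444],
    [0,[0,0,0],-0.0444]
  ]
}}

```text
clock: 10.4
position: [0.5487, 0.2684, 0.275]
tcp_rot: [0.002, 0.006, 1.0, 0.001]
ft_force: [0.3, 0.4, 6.2]
grip_width: 0.15
gripper_force: 45.5
```

In the tool's units: -4 degrees / 90 = -0.0444.

>>> {"fn": "jog_arm", "kwargs": {
  "deltas": [
    [0,[0,0,0],-0.0222],
    [0,[0,0,0],-0.0444],
    [0,[0,0,0],-0.0444]
  ]
}}

```text
clock: 10.7
position: [0.5487, 0.2684, 0.275]
tcp_rot: [0.002, -0.029, 1.0, 0.001]
ft_force: [0.1, 0.0, 5.9]
grip_width: 0.151
gripper_force: 45.4
```

In the tool's units: -4 degrees / 90 = -0.0444.

>>> {"fn": "jog_arm", "kwargs": {
  "deltas": [
    [0,[0,0,0],-0.0222],
    [0,[0,0,0],-0.0444],
    [0,[0,0,0],-0.0444]
  ]
}}

```text
clock: 11.0
position: [0.5487, 0.2684, 0.2747]
tcp_rot: [0.002, -0.063, 0.998, 0.001]
ft_force: [1.7, 0.8, 5.3]
grip_width: 0.15
gripper_force: 45.4
```

In the tool's units: -3 degrees / 90 = -0.0333.

>>> {"fn": "jog_arm", "kwargs": {
  "deltas": [
    [0,[0,0,0],-0.0167],
    [0,[0,0,0],-0.0333],
    [0,[0,0,0],-0.0333]
  ]
}}

```text
clock: 11.3
position: [0.5485, 0.2684, 0.2743]
tcp_rot: [0.002, -0.089, 0.996, 0.001]
ft_force: [2.7, 0.8, 5.3]
grip_width: 0.15
gripper_force: 45.3
```

In the tool's units: -3 degrees / 90 = -0.0333.

>>> {"fn": "jog_arm", "kwargs": {
  "deltas": [
    [0,[0,0,0],-0.0167],
    [0,[0,0,0],-0.0333],
    [0,[0,0,0],-0.0333]
  ]
}}

```text
clock: 11.6
position: [0.547, 0.2675, 0.2718]
tcp_rot: [-0.001, -0.116, 0.993, -0.001]
ft_force: [0.2, 0.8, -1.0]
grip_width: 0.156
gripper_force: 44.4
```

```bash
python3 -c "
from h import *
shift([.549,.267,.2751],93.5)"
```

```text
t 11.6 pos [0.547  0.2675 0.2718] th -166.68 tilt [-0.0024 -0.0013 -1.    ] shift cm [-0.19 -0.1  -0.33] turn 99.82 j [ 0.41  0.26  1.87 -0.    1.02 -1.39] F [ 0.2   0.77 -0.95] M [ 0.13 -0.18 -0.04] g 0.156 44.43347096443176
```

It dropped: the force vanished and the tool sank 2.5 mm. I'll follow it straight down.

In the tool's units: 0.6 cm / 60 = 0.01, 0.5 cm / 60 = 0.0083.

>>> {"fn": "jog_arm", "kwargs": {
  "deltas": [
    [0,[-0.0017,0,0.0017],0],
    [0,[-0.0017,0,0.0033],0],
    [0,[-0.0017,0,0.005],0],
    [0,[-0.0017,0,0.0067],0],
    [0,[-0.0017,0,0.0083],0],
    [0,[-0.0017,0,0.01],0],
    [0,[-0.0017,0,0.01],0]
  ]
}}

```text
clock: 12.3
position: [0.5485, 0.2681, 0.267]
tcp_rot: [-0.0, -0.116, 0.993, -0.0]
ft_force: [-0.6, -0.6, -1.9]
grip_width: 0.152
gripper_force: 44.4
```

```bash
python3 -c "
from h import *
shift([.548,.268,.2667],93.5)"
```

```text
t 12.3 pos [0.5485 0.2681 0.267 ] th -166.71 tilt [-3.e-04 -1.e-04 -1.e+00] shift cm [0.06 0.   0.03] turn 99.79 j [ 0.41  0.26  1.87 -0.    1.   -1.39] F [-0.6  -0.62 -1.93] M [-0.    0.   -0.05] g 0.152 44.36822712421417
```

In the tool's units: 0.15 cm / 60 = 0.0025, 0.05 cm / 60 = 0.0008.

>>> {"fn": "jog_arm", "kwargs": {
  "deltas": [
    [0,[0,0,0.0008],0],
    [0,[0,0,0.0017],0],
    [0,[0,0,0.0025],0],
    [0,[0,0,0.0025],0]
  ]
}}

```text
clock: 12.7
position: [0.5487, 0.2682, 0.266]
tcp_rot: [0.0, -0.116, 0.993, 0.0]
ft_force: [-0.3, -1.3, 2.4]
grip_width: 0.152
gripper_force: 44.7
```

```bash
python3 -c "
from h import *
shift([.548,.268,.2667],93.5)"
```

```text
t 12.7 pos [0.5487 0.2682 0.266 ] th -166.71 tilt [ 3.e-04  1.e-04 -1.e+00] shift cm [ 0.07 -0.   -0.07] turn 99.79 j [ 0.41  0.26  1.87 -0.    1.   -1.39] F [-0.33 -1.29  2.4 ] M [-0.06  0.2  -0.  ] g 0.152 44.68199908733368
```

Seal contact, as expected. Now clockwise.

In the tool's units: 0.05 cm / 60 = 0.0008, 18 degrees / 90 = 0.2.

>>> {"fn": "jog_arm", "kwargs": {
  "deltas": [
    [0,[0,0,0.0008],0.0333],
    [0,[0,0,0.0008],0.0667],
    [0,[0,0,0.0008],0.1],
    [0,[0,0,0.0008],0.1333],
    [0,[0,0,0.0008],0.1667],
    [0,[0,0,0.0008],0.2]
  ]
}}

```text
clock: 13.3
position: [0.5491, 0.2683, 0.2658]
tcp_rot: [0.001, 0.042, 0.999, 0.0]
ft_force: [1.2, -0.6, 2.1]
grip_width: 0.153
gripper_force: 44.8
```

```bash
python3 -c "
from h import *
shift([.548,.268,.2667],93.5)"
```

```text
t 13.3 pos [0.5491 0.2683 0.2658] th 175.17 tilt [ 1.6e-03  4.0e-04 -1.0e+00] shift cm [ 0.1  -0.03 -0.09] turn 81.67 j [ 0.41  0.26  1.87 -0.    1.   -1.07] F [ 1.16 -0.6   2.09] M [-0.11 -0.    0.05] g 0.153 44.80196535587311
```

In the tool's units: 0.12 cm / 60 = 0.002, 0.1 cm / 60 = 0.0017, 18 degrees / 90 = 0.2.

>>> {"fn": "jog_arm", "kwargs": {
  "deltas": [
    [0,[0,0,0.0003],0.0333],
    [0,[0,0,0.0007],0.0667],
    [0,[0,0,0.001],0.1],
    [0,[0,0,0.0013],0.1333],
    [0,[0,0,0.0017],0.1667],
    [0,[0,0,0.002],0.2]
  ]
}}

```text
clock: 13.9
position: [0.5492, 0.2683, 0.2649]
tcp_rot: [0.001, 0.198, 0.98, 0.0]
ft_force: [0.3, -0.7, 2.4]
grip_width: 0.148
gripper_force: 44.9
```

```bash
python3 -c "
from h import *
shift([.548,.268,.2667],93.5)"
```

```text
t 13.9 pos [0.5492 0.2683 0.2649] th 157.17 tilt [ 1.9e-03  5.0e-04 -1.0e+00] shift cm [ 0.1  -0.07 -0.18] turn 63.67 j [ 0.41  0.27  1.88 -0.    1.   -0.76] F [ 0.28 -0.66  2.38] M [-0.14  0.04 -0.03] g 0.148 44.93493854999542
```

In the tool's units: 0.15 cm / 60 = 0.0025, 0.03 cm / 60 = 0.0005, 18 degrees / 90 = 0.2.

>>> {"fn": "jog_arm", "kwargs": {
  "deltas": [
    [0,[0,0,0.0005],0.0333],
    [0,[0,0,0.0008],0.0667],
    [0,[0,0,0.0013],0.1],
    [0,[0,0,0.0017],0.1333],
    [0,[0,0,0.0022],0.1667],
    [0,[0,0,0.0025],0.2]
  ]
}}

```text
clock: 14.5
position: [0.5493, 0.2683, 0.2637]
tcp_rot: [0.001, 0.349, 0.937, 0.001]
ft_force: [0.5, -1.2, 3.6]
grip_width: 0.151
gripper_force: 45.1
```

```bash
python3 -c "
from h import *
shift([.548,.268,.2667],93.5)"
```

```text
t 14.5 pos [0.5493 0.2683 0.2637] th 139.17 tilt [ 2.2e-03  7.0e-04 -1.0e+00] shift cm [ 0.07 -0.11 -0.3 ] turn 45.67 j [ 0.41  0.27  1.88 -0.    1.   -0.44] F [ 0.46 -1.21  3.57] M [-0.14  0.09  0.03] g 0.151 45.10127663612366
```

In the tool's units: 0.1 cm / 60 = 0.0017, 0.03 cm / 60 = 0.0005, 12 degrees / 90 = 0.1333.

>>> {"fn": "jog_arm", "kwargs": {
  "deltas": [
    [0,[0,0,0.0005],0.0333],
    [0,[0,0,0.0008],0.0667],
    [0,[0,0,0.0013],0.1],
    [0,[0,0,0.0017],0.1333],
    [0,[0,0,0.0017],0.1333]
  ]
}}

```text
clock: 15.0
position: [0.5493, 0.2684, 0.2627]
tcp_rot: [0.001, 0.444, 0.896, 0.001]
ft_force: [-0.4, -0.6, 4.8]
grip_width: 0.154
gripper_force: 45.2
```

```bash
python3 -c "
from h import *
shift([.548,.268,.2667],93.5)"
```

```text
t 15.0 pos [0.5493 0.2684 0.2627] th 127.28 tilt [ 2.2e-03  8.0e-04 -1.0e+00] shift cm [ 0.05 -0.12 -0.4 ] turn 33.78 j [ 0.41  0.27  1.88 -0.    0.99 -0.24] F [-0.44 -0.62  4.81] M [-0.12  0.08  0.06] g 0.154 45.239903926849365
```

In the tool's units: 0.05 cm / 60 = 0.0008, 0.03 cm / 60 = 0.0005, 6 degrees / 90 = 0.0667.

>>> {"fn": "jog_arm", "kwargs": {
  "deltas": [
    [0,[0,0,0.0005],0.0333],
    [0,[0,0,0.0008],0.0667],
    [0,[0,0,0.0008],0.0667]
  ]
}}

```text
clock: 15.3
position: [0.5493, 0.2684, 0.2622]
tcp_rot: [0.001, 0.49, 0.872, 0.001]
ft_force: [-1.5, -0.1, 5.2]
grip_width: 0.15
gripper_force: 45.3
```

```bash
python3 -c "
from h import *
shift([.548,.268,.2667],93.5)"
```

```text
t 15.3 pos [0.5493 0.2684 0.2622] th 121.31 tilt [ 2.3e-03  8.0e-04 -1.0e+00] shift cm [ 0.03 -0.13 -0.45] turn 27.81 j [ 0.41  0.27  1.88 -0.    0.99 -0.13] F [-1.47 -0.06  5.15] M [-0.08  0.14 -0.03] g 0.15 45.28261363506317
```

In the tool's units: 0.04 cm / 60 = 0.0007, 0.03 cm / 60 = 0.0005, 5 degrees / 90 = 0.0556.

>>> {"fn": "jog_arm", "kwargs": {
  "deltas": [
    [0,[0,0,0.0005],0.0333],
    [0,[0,0,0.0007],0.0556],
    [0,[0,0,0.0007],0.0556]
  ]
}}

```text
clock: 15.6
position: [0.5491, 0.2686, 0.2622]
tcp_rot: [0.0, 0.527, 0.85, 0.001]
ft_force: [-2.1, 0.3, 7.8]
grip_width: 0.152
gripper_force: 45.6
```

```bash
python3 -c "
from h import *
shift([.548,.268,.2667],93.5)"
```

```text
t 15.6 pos [0.5491 0.2686 0.2622] th 116.36 tilt [ 1.7e-03  9.0e-04 -1.0e+00] shift cm [-0.   -0.12 -0.45] turn 22.86 j [ 0.41  0.27  1.88  0.    0.99 -0.05] F [-2.1   0.26  7.8 ] M [-0.08  0.42  0.15] g 0.152 45.60786187648773
```

In the tool's units: 3 degrees / 90 = 0.0333.

>>> {"fn": "jog_arm", "kwargs": {
  "deltas": [
    [0,[0,0,0],0.0222],
    [0,[0,0,0],0.0333],
    [0,[0,0,0],0.0333]
  ]
}}

```text
clock: 15.9
position: [0.5489, 0.2686, 0.2622]
tcp_rot: [0.0, 0.548, 0.836, 0.001]
ft_force: [-2.0, -0.9, 8.5]
grip_width: 0.151
gripper_force: 47.1
```

```bash
python3 -c "
from h import *
shift([.548,.268,.2667],93.5)"
```

```text
t 15.9 pos [0.5489 0.2686 0.2622] th 113.48 tilt [ 1.5e-03  5.0e-04 -1.0e+00] shift cm [-0.02 -0.11 -0.45] turn 19.98 j [ 0.41  0.27  1.88 -0.    0.99  0.  ] F [-1.99 -0.91  8.48] M [-0.03  0.56  0.81] g 0.151 47.1295702457428
```

It is home and firm: z has stopped at the expected home height and the torque has risen. I'll unload, let go and back off.

In the tool's units: -14 cm / 60 = -0.2333, -0.15 cm / 60 = -0.0025, -2 degrees / 90 = -0.0222.

>>> {"fn": "jog_arm", "kwargs": {
  "deltas": [
    [0,[0,0,-0.0017],-0.0222],
    [0,[0,0,-0.0025],-0.0222],
    [1,[0,0,-0.0025],-0.0222],
    [1,[0,0,-0.0025],-0.0222],
    [1,[0,0,-0.0025],-0.0222],
    [1,[0,0,-0.0025],-0.0222],
    [1,[0,0,-0.0025],-0.0222],
    [1,[0,0,-0.0025],-0.0222],
    [1,[0,0,-0.05],-0.0222],
    [1,[0,0,-0.1],-0.0222],
    [1,[0,0,-0.1667],-0.0222],
    [1,[0,0,-0.2333],-0.0222]
  ]
}}

```text
clock: 17.1
position: [0.5483, 0.268, 0.4014]
tcp_rot: [-0.0, 0.535, 0.845, -0.001]
ft_force: [-0.3, 0.0, 0.6]
grip_width: 1.002
gripper_force: 0.0
```

```bash
python3 - <<'E'
from h import *
import cv2
shift([.548,.268,.2667],93.5)
p,d=manip.get_image("side");X=cloud("side",d).reshape(-1,3)
P=X[np.hypot(X[:,0]-.549,X[:,1]-.268)<.038]
for lo in np.arange(.045,.125,.004):
    q=P[(P[:,2]>=lo)&(P[:,2]<lo+.004)]
    if len(q)>5: print("%.3f"%lo,len(q),q.min(0)[:2].round(4),q.max(0)[:2].round(4))
t=P[(P[:,2]>.078)&(P[:,2]<.09)&(P[:,1]<.255)];print("cap top z",np.median(t[:,2]).round(4),"bar top",np.sort(P[P[:,2]<.12][:,2])[-60:-5:10].round(4))
for m,nm in((P[:,0]<.53,"left"),(P[:,0]>.568,"right")):
    u=P[m&(P[:,2]>.079)&(P[:,2]<.09)];print(nm,np.median(u[:,2]).round(4),len(u))
cv2.imwrite("pics/end.png",cv2.resize(p[120:240,200:360],(800,600)))
E
```

```text
t 17.1 pos [0.5483 0.268  0.4014] th 115.28 tilt [-1.2e-03 -5.0e-04 -1.0e+00] shift cm [ 1.000e-02 -1.000e-02  1.347e+01] turn 21.78 j [ 0.41  0.15  1.75 -0.    1.25 -0.03] F [-0.34  0.03  0.65] M [ 0.05 -0.06 -0.04] g 1.002 0.0
0.053 34 [0.5121 0.2305] [0.5863 0.2739]
0.057 49 [0.5124 0.2315] [0.5817 0.2709]
0.061 49 [0.5123 0.2314] [0.5851 0.2718]
0.065 45 [0.5122 0.2307] [0.5844 0.2699]
0.069 49 [0.5122 0.2305] [0.5846 0.2692]
0.073 55 [0.5141 0.2312] [0.5842 0.2637]
0.077 41 [0.5142 0.231 ] [0.5809 0.2627]
0.081 176 [0.5142 0.2315] [0.582  0.2928]
0.085 40 [0.5313 0.2371] [0.5767 0.2871]
0.089 22 [0.5336 0.243 ] [0.5637 0.2832]
0.093 26 [0.5337 0.2441] [0.5636 0.2842]
0.097 25 [0.5335 0.244 ] [0.5637 0.2857]
0.101 23 [0.5336 0.2437] [0.5635 0.2861]
0.105 51 [0.5332 0.2423] [0.5631 0.2851]
cap top z 0.0834 bar top [0.104  0.1055 0.1068 0.1073 0.1076 0.1083]
left 0.0834 57
right 0.0836 47
```

View pics/end.png

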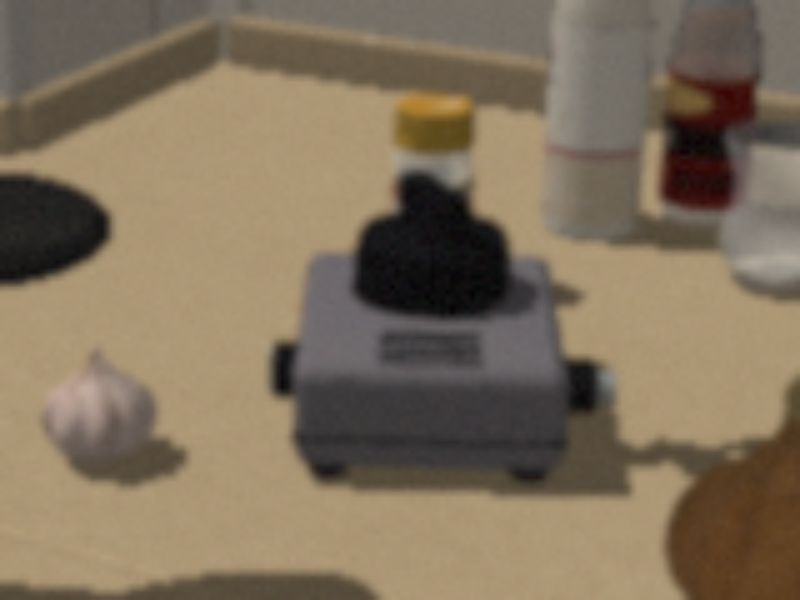

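The cap sits level with its rim flush on the deck at crop (430,300). Its top is at 83.4 mm against the 83 mm expected, and the garlic, onion and bottles are undisturbed.

```bash
python3 -c "
from station import manip
print(manip.finish_job())"
```

```text
the job is handed in; nothing more can be done
None
```

The cap is screwed fully home on the filler neck, level and released, and the job was handed in at about 17 s; tightening peaked at about 0.8 N m at the wrist, above the 0.3 N m you gave as tight enough.

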